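Drop a used vial into the lever-lidded shielded waste pot

ROBOT

A 6-joint arm with a two-finger parallel gripper is mounted at the origin on a cart in front of the work surface, level with it; the furniture and walls round the work are solid. World frame = base frame: x ahead of the robot, y to its left, z up, the work surface at z = 0. Lengths are in m, angles in rad, forces in N, time in s.
With the tool pointing down it reaches from about 0.325 to 0.775 m from the base axis. Payload 5.5 kg.
Tool frame: the origin (TCP) lies midway between the tips of the shut fingers; the grasp point (between the pads) lies 19 mm behind it (bot.grip_point_offset is the distance from the TCP to the grasp point, in m); y points along the fingers, x is the direction in which the jaws open and shut, and the axes are right-handed (so a half turn about y gives the same grasp; the last joint's range is limited). The gripper opens to 85 mm and grips with 20 to 120 N. Pads are 22 mm wide; open, the fingers measure 114 mm over their backs; the gripper's body (76 mm by 85 mm) begins 54 mm behind the grasp point. The pads swing forward as they close: fully open they stand 13 mm farther back than shut.
Start: joints at [1.235, 0.091, 1.231, -0, 1.82, -0.057], TCP at [0.165, 0.577, 0.231] pointing down, gripper open.
Joint ranges: [-2.87, 2.87], [-0.86, 2.18], [0.17, 2.46], [-1.51, 4.65], [0.06, 2.69], [-2.65, 2.65]. Speed limits (rad/s): [2.57, 2.57, 3.01, 3.14, 3.14, 3.14].

INTERFACE

Orientations are given as a 3x3 rotation matrix whose columns are the frame's x, y, z axes.
In Python, from station import bot gives the robot as it stands.
- The arm moves only by the shell command python3 -m creep 'ROWS' [OPENING] [FORCE]. ROWS is JSON, a list of rows, each an object with "delta_pos": the shift along the tool's x, y, z in cm, a list of three; "twist": the turn about the tool's y in degrees. In form: [{"delta_pos": [x, y, z], "twist": twist}, ...]. A call has 1 to 20 rows; each row shifts and turns the commanded pose from where the row before left it, along the tool's axes as they then stand; what a row does not reach is not made up. A row lasts 1/8 s, in which the tool goes at most 62.5 mm and 10.7 degrees, less where a joint would pass 70% of its speed; a pose out of reach is approached as far as the arm can. A call is refused whole if a number of a shift passes 6.25 or a number of a turn 10.7, either way. A call with a gripper value outside its range is refused whole. OPENING is the finger opening in cm, from 0 to 8.54, set as the call begins (- or left out, the last holds). The fingers move at their own pace and stop on an object; FORCE is the grip in N (left out, the last holds). Time passes only in rows, so rows that do not move let the fingers close. It gives the time, the measured TCP pose, the force and the opening at its end, in the units of the state.
- bot.observe(): the state, without advancing time (a new reading comes with each control period).
- bot.read_camera(name): name is "scene" or "top"; returns (picture, depth): 420x560x3 uint8, blue, green, red; 420x560 float32, m along the optical axis (not along the pixel's ray), 0 where there is no reading.
- bot.get_calibration(name): a dict with "fovy" (degrees; the focal length in pixels is half the picture's height over the tangent of half this angle, whatever the lens; pixels are square), "cx", "cy" (the principal point, pixels), "world_from_camera" (4x4, takes a point from camera to world coordinates). Camera axes: x right, y down, z forward; pixel columns grow to the right and rows downward; lengths in m; the calibration is good to about 2 mm. A picture is of the moment at which its call begins. get_calibration takes no time and is no camera call.
- bot.finish_job(): hands the job in, once; it reports no verdict.
The state is a dict: "clock": time; "q": joint angles; "qd": joint speeds; "tau": joint torques, N m; "eef_pos": TCP position; "eef_rot": TCP orientation; "ft_force": force on the tool from outside, world axes, zero at the start; "wrist_torque": the same for the moment, N m; "gripper_width": opening from 0.0 (shut) to 1.0 (fully open).
Only numpy, scipy, OpenCV 4.12 (cv2) and the standard library are available. Lean on these libraries where they do the work, as an engineer would, in place of code of your own. Each camera call takes 0.05 s, during which the arm holds its last target.

TASK

Get rid of the used red-capped vial in the shielded waste pot without picking anything up: press the lever's red pad down until the spring catch snaps over the lever's end and holds the heavy lid open by itself. Then push the vial along its trough with a fingertip until it drops into the pot, and press the blue pad of the catch to let the lid fall shut. Do not touch the lid itself, lift the lever off its saddle, pick up the vial or disturb the glassware and the marker standing around.

Things in the scene. Friction and masses are not known exactly. Their poses are not given: they have to be found in the camera images.
- unit: The fixed waste-pot unit: grey base plate carrying pot, trough, lever saddle and catch. Origin on the worktop under the lever line. Its +y runs along the lever from the pot towards the red and blue pads (to the robot's left), +x away from the robot, z up; yaw up to 0.25 rad either way.
- trough (a point): Middle of the trough's open near end, on its floor (67 mm high), at unit x -150, y -130 mm. The steel trough, 23 mm wide with side rails rising 3.5 mm above the floor, runs from here 76 mm along the unit's +x to the pot's rim. Frame as the unit's.
- well (a point): Centre of the pot's mouth at rim height (66.5 mm), 112 mm along the unit's +x from the trough's near end. Pot grey, round, 76 mm across; opening 48 mm across, inner floor 48 mm below the rim. Frame as the unit's.
- lid (a joint): Heavy steel lid with a yellow disc, hinged 60 mm beyond the middle of the pot. Value in rad: 0 closed, about 1.12 when the catch holds the lever down; falls shut by its weight. A pin at its side rests on the lever's short end. Open, its front edge is about 160 mm above the worktop, some 10 mm beyond the middle of the pot's mouth (unit +x).
- lever_pad (a point): Centre of the top of the red pad (36 x 40 mm) by the lever's long end, 112 mm from the axle. At rest 129 mm high, sloping up 0.35 rad along unit +y; caught: 62 mm high, sloping down 0.25 rad, 10 mm farther along +y. Takes 5 to 13 N; the catch snaps with the pad's middle at about 61 mm; a rubber stop holds it near 56 mm.
- lever_axle (a point): Centre of the cross axle of the loose steel lever; it rests 80 mm above the worktop in two open V notches of the saddle. The lever turns about it; its short end lies under the lid's side pin.
- catch (a joint): Spring catch at the lever's long end; its steel nose, 74 mm high, begins 35 mm beyond the resting red pad's middle along the unit's +y. Value in rad: 0 at rest and when hooked over the lever's end, up to 0.36 pressed. It lets the lever go at about 0.28.
- release_pad (a point): Centre of the top of the catch's blue pad (34 x 40 mm), 51 mm above the worktop, at unit x 0, y 188 mm. Pressing it down 20 to 25 mm (2 to 5 N; 27 mm possible) swings the hook off the lever, whose long end then jumps up some 80 mm, beside the pad towards the pot.
- vial_mid (a point): Middle of the used glass vial with red cap (12 mm across, 32 mm long), lying lengthwise in the trough along the unit's x, centre 73 mm high. Pushed on its near end it slides, and tips into the pot once its middle has passed the inner edge of the rim (24 mm before the middle of the mouth).
- flask: Bystander: conical glass flask, 64 mm across, 104 mm high; origin under its foot.
- beaker: Bystander: small glass beaker, 53 mm across, 60 mm high; origin under its foot.
- marker: Bystander: blue marker lying on the worktop, 136 x 18 x 18 mm; origin at its underside's middle.

How it is judged:
By the outcome, as a careful person would: the job done as asked, in the order asked, and still so for the second after the job is handed in, with the robot touching nothing.
It also fails if it takes over 61 s, if anything falls off the work surface, if the arm or the gripper's body presses on something with over 40 N, if the wrist force passes 120 N, or if a joint passes its speed limit or range.

## Working session

There is one attempt and no reset: what is moved stays moved. The work goes in short steps, Python scripts to look and compute and a shell command to move; the robot and the scene stay as the last step left them, time stands still between calls to the robot, and variables do not carry over. Pictures are saved under pics/ and viewed, and the job is handed in when it is done.

```bash
mkdir -p pics; ls; python3 - <<'E'
from station import bot
import cv2,numpy as np
s=bot.observe(); print(s)
for n in("scene","top"):
    im,d=bot.read_camera(n); cv2.imwrite(f"pics/{n}0.png",im); np.save(f"pics/{n}0.npy",d)
    c=bot.get_calibration(n); print(n,c)
E
```

```text
pics
{'clock': 0.0, 'q': array([ 1.23532882e+00,  9.18917746e-02,  1.23190373e+00,  4.19688335e-06,
        1.81981320e+00, -5.66998490e-02]), 'qd': array([-0.00092828, -0.00087667, -0.00033576, -0.00033409,  0.00208775,
        0.00101224]), 'tau': array([ 9.44313410e-05, -4.58732235e+01, -4.18021882e+01, -1.77819115e-04,
        1.19476966e-02, -4.56292156e-06]), 'eef_pos': array([0.16500725, 0.57656263, 0.23012109]), 'eef_rot': array([[ 2.75169424e-01, -6.67547298e-04, -9.61395518e-01],
       [ 9.61393643e-01, -1.90233351e-03,  2.75170208e-01],
       [-2.01258404e-03, -9.99997968e-01,  1.18311714e-04]]), 'ft_force': array([-0.7001072 ,  0.92705599,  0.63541551]), 'wrist_torque': array([ 0.03072866, -0.00436118,  0.0125542 ]), 'gripper_width': 0.9993191704969605}
scene {'fovy': 44.118404108617504, 'cx': 275.99471915510713, 'cy': 207.78555592572823, 'world_from_camera': array([[ 0.85970001, -0.31277454,  0.40384152,  0.17971912],
       [-0.51045464, -0.55509636,  0.65673746, -0.63871998],
       [ 0.0187602 , -0.77073998, -0.63687356,  0.73842793],
       [ 0.        ,  0.        ,  0.        ,  1.        ]])}
top {'fovy': 50.99924100328084, 'cx': 287.5070012610858, 'cy': 203.1080370545303, 'world_from_camera': array([[ 0.00254475, -0.99570006,  0.09260078,  0.51593152],
       [-0.99999557, -0.00239063,  0.00177528,  0.01938909],
       [-0.00154627, -0.09260489, -0.99570173,  1.11894465],
       [ 0.        ,  0.        ,  0.        ,  1.        ]])}
```

View pics/scene0.png

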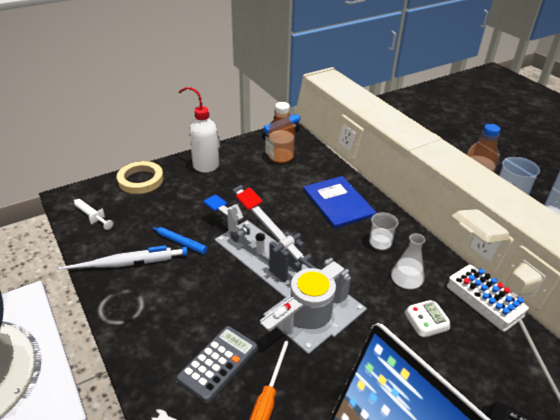

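View pics/top0.png

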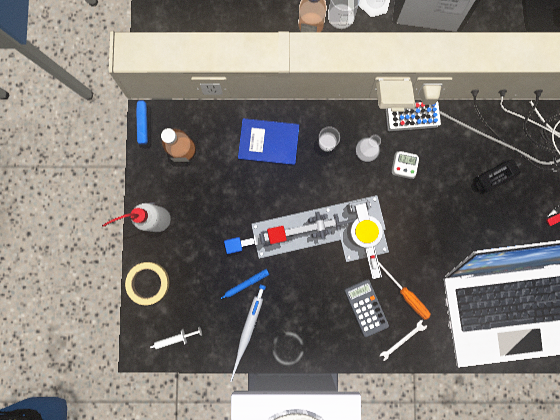

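```bash
cat > h.py <<'E'
import numpy as np,cv2
from station import bot
def ray(n,u,v):
    c=bot.get_calibration(n); f=210/np.tan(np.radians(c["fovy"])/2); T=np.array(c["world_from_camera"])
    return T[:3,:3]@np.array([(u-c["cx"])/f,(v-c["cy"])/f,1]),T[:3,3]
def atz(n,u,v,z):
    r,o=ray(n,u,v); return o+r*(z-o[2])/r[2]
def atd(n,u,v,d):
    r,o=ray(n,u,v); return o+r*d
def proj(n,p):
    c=bot.get_calibration(n); f=210/np.tan(np.radians(c["fovy"])/2); T=np.array(c["world_from_camera"])
    q=T[:3,:3].T@(np.array(p)-T[:3,3]); return f*q[0]/q[2]+c["cx"],f*q[1]/q[2]+c["cy"]
def crop(im,u0,v0,u1,v1,k,fn):
    cv2.imwrite(fn,cv2.resize(im[v0:v1,u0:u1],None,fx=k,fy=k,interpolation=cv2.INTER_CUBIC))
E
python3 - <<'E'
from h import *
a=cv2.imread("pics/top0.png"); crop(a,215,180,405,300,4,"pics/topc.png")
a=cv2.imread("pics/scene0.png"); crop(a,190,170,380,360,3,"pics/scenec.png")
E
```

```text
(no output)
```

View pics/topc.png

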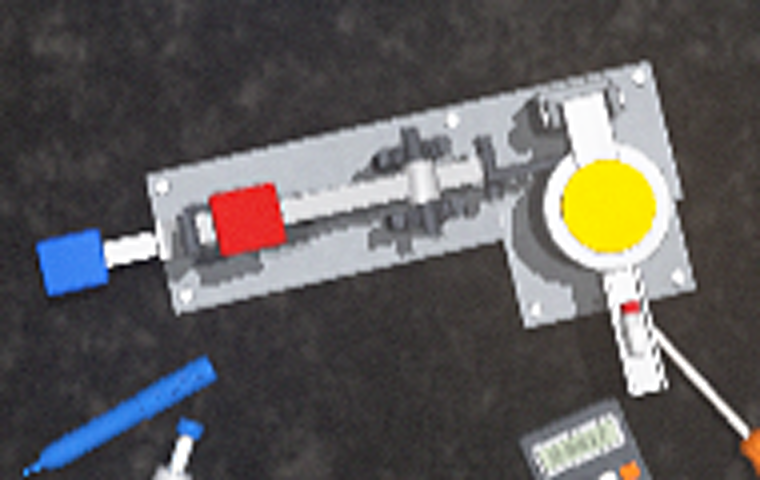

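View pics/scenec.png

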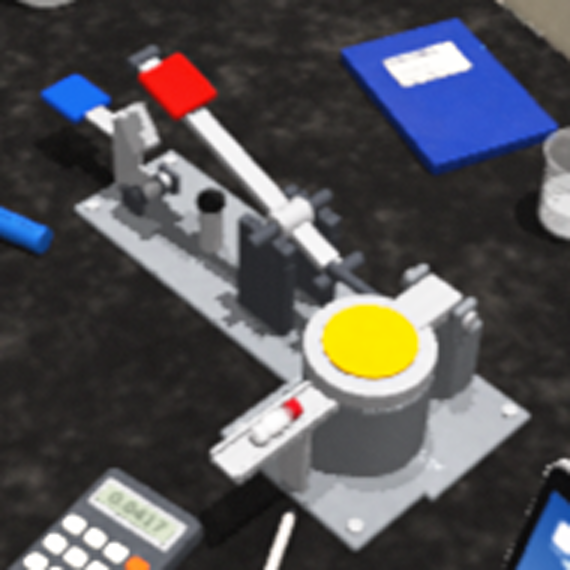

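```bash
python3 - <<'E'
from h import *
d=np.load("pics/top0.npy"); ds=np.load("pics/scene0.npy")
P={}
for k,u,v,z in [("blue",72,262,.051),("red",248,218,.129),("trough",648,390,.0695),("cap",629,303,.076),("vend",636,354,.073),("axle",423,182,.09),("lid",608,206,.08)]:
    U,V=u/4+215,v/4+180
    P[k]=atz("top",U,V,z); print(k,P[k].round(4),atd("top",U,V,d[int(round(V)),int(round(U))]).round(4))
for k,u,v,z in [("blue",75,97,.051),("red",178,86,.129),("axle",297,211,.09),("cap",293,407,.076),("vend",255,440,.073)]:
    U,V=u/3+190,v/3+170
    print("s",k,atz("scene",U,V,z).round(4),atd("scene",U,V,ds[int(round(V)),int(round(U))]).round(4))
# fit unit: model pts
M=dict(blue=(0,.188),trough=(-.150,-.130),lid=(-.038,-.130))
A=np.array([M[k] for k in M]);B=np.array([P[k][:2] for k in M])
a=A-A.mean(0);b=B-B.mean(0)
yaw=np.arctan2((a[:,0]*b[:,1]-a[:,1]*b[:,0]).sum(),(a*b).sum())
R=np.array([[np.cos(yaw),-np.sin(yaw)],[np.sin(yaw),np.cos(yaw)]])
t=B.mean(0)-R@A.mean(0)
print("yaw",yaw,"t",t,"res",((A@R.T+t)-B).round(4))
for k in P: print(k,((P[k][:2]-t)@R).round(4))
E
```

```text
blue [0.5121 0.1527 0.051 ] [0.5121 0.1523 0.0536]
red [0.5372 0.0445 0.129 ] [0.5373 0.0446 0.1266]
trough [ 0.438  -0.19    0.0695] [ 0.4328 -0.2041 -0.0011]
cap [ 0.489  -0.1784  0.076 ] [ 0.4892 -0.1775  0.0806]
vend [ 0.4592 -0.1826  0.073 ] [ 0.4594 -0.1819  0.0767]
axle [ 0.5593 -0.0566  0.09  ] [ 0.5594 -0.0567  0.088 ]
lid [ 0.5458 -0.1661  0.08  ] [ 0.5457 -0.1649  0.0868]
s blue [0.513  0.1486 0.051 ] [0.513  0.1484 0.0512]
s red [0.5362 0.0376 0.129 ] [0.5366 0.0384 0.1282]
s axle [ 0.5639 -0.062   0.09  ] [ 0.5657 -0.0594  0.0871]
s cap [ 0.4882 -0.181   0.076 ] [ 0.4873 -0.1822  0.0778]
s vend [ 0.46  -0.188  0.073] [ 0.4613 -0.1859  0.0699]
yaw 0.2257832438571344 t [ 0.55436172 -0.03042211] res [[ 0.0002  0.0001]
 [-0.0007 -0.0007]
 [ 0.0006  0.0005]]
blue [-0.0002  0.1879]
red [0.0001 0.0769]
trough [-0.1491 -0.1295]
cap [-0.0968 -0.1296]
vend [-0.1268 -0.127 ]
axle [-0.0011 -0.0266]
lid [-0.0387 -0.1304]
```

```bash
python3 -m creep '[{"delta_pos":[0,0,0],"twist":10.18},{"delta_pos":[0,0,0],"twist":10.18},{"delta_pos":[0,0,0],"twist":10.18},{"delta_pos":[0,0,0],"twist":10.18},{"delta_pos":[0,0,0],"twist":10.18},{"delta_pos":[0,0,0],"twist":10.18},{"delta_pos":[0,0,0],"twist":0}]' 0 30
python3 -m creep '[{"delta_pos":[0.76,0,-1.88],"twist":0},{"delta_pos":[1.52,0,-3.77],"twist":0},{"delta_pos":[1.52,0,-3.77],"twist":0},{"delta_pos":[1.52,0,-3.77],"twist":0},{"delta_pos":[1.52,0,-3.77],"twist":0},{"delta_pos":[1.52,0,-3.77],"twist":0},{"delta_pos":[1.52,0,-3.77],"twist":0},{"delta_pos":[1.52,0,-3.77],"twist":0},{"delta_pos":[1.52,0,-3.77],"twist":0},{"delta_pos":[1.52,0,-3.77],"twist":0},{"delta_pos":[1.52,0,-3.77],"twist":0},{"delta_pos":[1.52,0,-3.77],"twist":0},{"delta_pos":[1.52,0,-3.77],"twist":0},{"delta_pos":[1.52,0,-3.77],"twist":0},{"delta_pos":[1.52,0,-3.77],"twist":0},{"delta_pos":[1.52,0,-3.77],"twist":0},{"delta_pos":[0.76,0,-1.88],"twist":0},{"delta_pos":[0,0,0],"twist":0},{"delta_pos":[0,0,0],"twist":0}]'
cat >> h.py <<'E'
YAW=.2258; T0=np.array([.5544,-.0324])
R2=np.array([[np.cos(YAW),-np.sin(YAW)],[np.sin(YAW),np.cos(YAW)]])
def st():
    s=bot.observe(); R=s["eef_rot"]; p=s["eef_pos"]
    print("t %.2f"%s["clock"],"world",p.round(4),"unit mm",((p[:2]-T0)@R2*1e3).round(1),"z %.1f"%(p[2]*1e3),"xyaw %.3f"%np.arctan2(R[1,0],R[0,0]),"tilt",R[2].round(3),"F",s["ft_force"].round(1),"w %.2f"%s["gripper_width"])
E
python3 -c "
from h import *
st()
for n in('scene','top'):
    im,d=bot.read_camera(n); cv2.imwrite(f'pics/{n}1.png',im)
"
```

```text
clock: 0.98
eef_pos: [0.1651, 0.5767, 0.2307]
eef_rot: [[0.974, -0.0, -0.226], [0.226, -0.001, 0.974], [-0.001, -1.0, -0.001]]
ft_force: [0.6, 0.7, 0.3]
gripper_width: -0.0
clock: 3.35
eef_pos: [0.5367, 0.0443, 0.2314]
eef_rot: [[0.974, -0.0, -0.225], [0.225, 0.0, 0.974], [-0.0, -1.0, 0.001]]
ft_force: [-0.5, 0.2, 0.6]
gripper_width: 0.004
t 3.35 world [0.5367 0.0443 0.2314] unit mm [-0.1 78.7] z 231.4 xyaw 0.227 tilt [-0.    -1.     0.001] F [-0.5  0.2  0.6] w 0.00
```

```bash
python3 -c "
from h import *
a=cv2.imread('pics/scene1.png'); b=cv2.imread('pics/top1.png')
crop(a,150,100,400,360,2.2,'pics/s1c.png');crop(b,200,150,420,300,3.5,'pics/t1c.png')"
```

```text
(no output)
```

View pics/s1c.png

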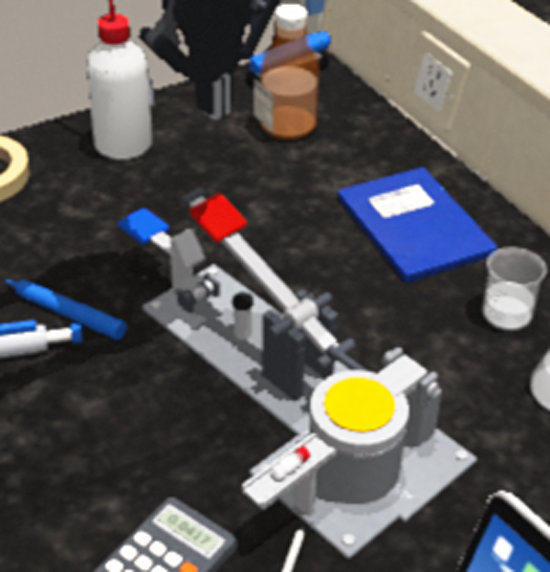

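View pics/t1c.png

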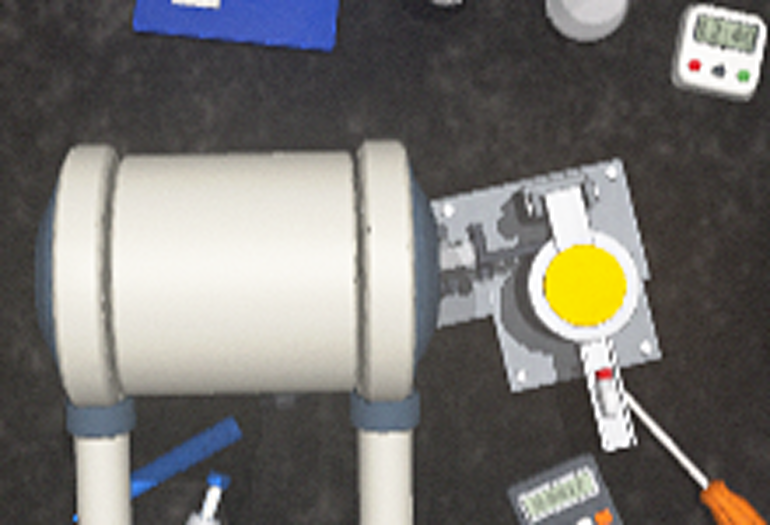

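```bash
python3 -m creep '[{"delta_pos":[0,1,0],"twist":0},{"delta_pos":[0,2,0],"twist":0},{"delta_pos":[0,2,0],"twist":0},{"delta_pos":[0,2,0],"twist":0},{"delta_pos":[0,1.5,0],"twist":0},{"delta_pos":[0,0,0],"twist":0},{"delta_pos":[0,0,0],"twist":0}]'
python3 -c "
from h import *
st(); p=bot.observe()['eef_pos']; print(proj('scene',p))
im,d=bot.read_camera('scene'); crop(im,150,100,400,360,2.2,'pics/s2.png')
u,v=proj('scene',p); print((u-150)*2.2,(v-100)*2.2)
"
```

```text
clock: 4.32
eef_pos: [0.5376, 0.0435, 0.147]
eef_rot: [[0.975, 0.001, -0.224], [0.224, 0.0, 0.975], [0.001, -1.0, -0.0]]
ft_force: [0.3, -0.2, 0.4]
gripper_width: 0.002
t 4.33 world [0.5376 0.0435 0.147 ] unit mm [ 0.6 77.8] z 147.0 xyaw 0.226 tilt [ 0.001 -1.    -0.   ] F [ 0.3 -0.2  0.4] w 0.00
(np.float64(248.35464898956846), np.float64(189.18007068983854))
216.38022777705064 196.19615551764483
```

View pics/s2.png

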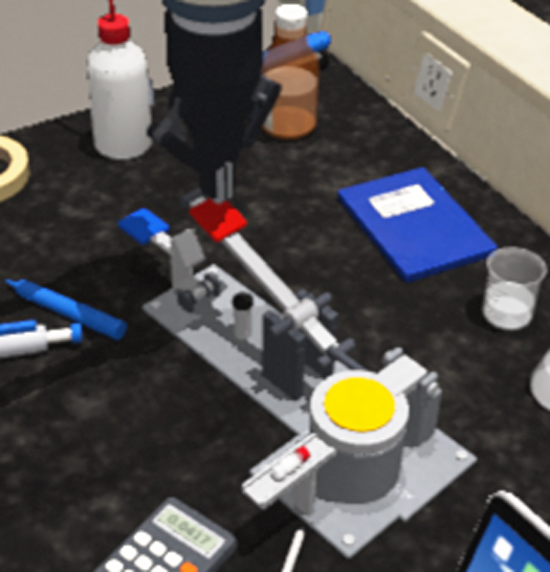

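```bash
python3 -m creep '[{"delta_pos":[0,1,0],"twist":0},{"delta_pos":[0,0.54,0.12],"twist":0},{"delta_pos":[0,0.54,0.12],"twist":0},{"delta_pos":[0,0.54,0.12],"twist":0},{"delta_pos":[0,0.54,0.12],"twist":0},{"delta_pos":[0,0.54,0.12],"twist":0},{"delta_pos":[0,0.5,0.07],"twist":0},{"delta_pos":[0,0.5,0.07],"twist":0},{"delta_pos":[0,0.5,0.07],"twist":0},{"delta_pos":[0,0.5,0.07],"twist":0},{"delta_pos":[0,0.5,0.07],"twist":0},{"delta_pos":[0,0,0],"twist":0}]'
python3 -c "
from h import *
st()
im,d=bot.read_camera('scene'); crop(im,150,100,400,360,2.2,'pics/s3.png')
"
```

```text
clock: 5.88
eef_pos: [0.5359, 0.0541, 0.0857]
eef_rot: [[0.974, 0.003, -0.225], [0.225, 0.002, 0.974], [0.003, -1.0, 0.001]]
ft_force: [0.3, 3.5, 5.5]
gripper_width: 0.002
t 5.88 world [0.5359 0.0541 0.0857] unit mm [ 1.3 88.5] z 85.7 xyaw 0.227 tilt [ 0.003 -1.     0.001] F [0.3 3.5 5.5] w 0.00
```

View pics/s3.png

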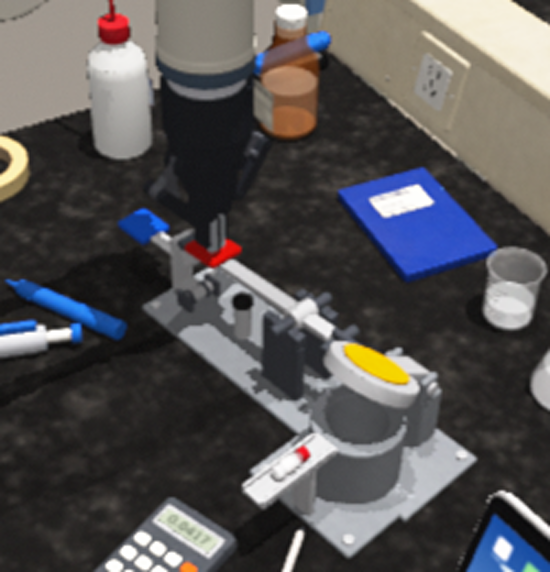

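```bash
python3 -m creep '[{"delta_pos":[0,0.4,0],"twist":0},{"delta_pos":[0,0.4,0],"twist":0},{"delta_pos":[0,0.4,-0.05],"twist":0},{"delta_pos":[0,0.4,-0.05],"twist":0},{"delta_pos":[0,0.4,-0.05],"twist":0},{"delta_pos":[0,0,0],"twist":0},{"delta_pos":[0,0,0],"twist":0}]'
python3 -c "
from h import *
st()
im,d=bot.read_camera('scene'); crop(im,190,170,340,300,4,'pics/s4.png')
"
```

```text
clock: 6.8
eef_pos: [0.5362, 0.0534, 0.0662]
eef_rot: [[0.974, 0.003, -0.225], [0.225, 0.004, 0.974], [0.004, -1.0, 0.003]]
ft_force: [-2.5, 6.5, 6.9]
gripper_width: 0.002
t 6.80 world [0.5362 0.0534 0.0662] unit mm [ 1.5 87.7] z 66.2 xyaw 0.227 tilt [ 0.004 -1.     0.003] F [-2.5  6.5  6.9] w 0.00
```

View pics/s4.png

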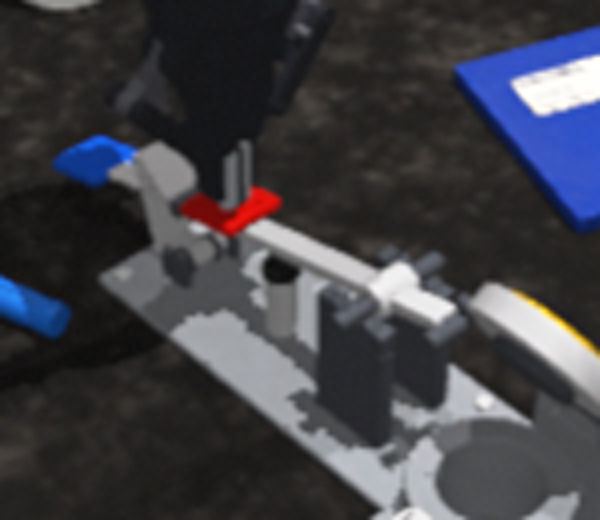

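```bash
python3 -m creep '[{"delta_pos":[0,0.15,0.1],"twist":0},{"delta_pos":[0,0.15,0.1],"twist":0},{"delta_pos":[0,0.1,0],"twist":0},{"delta_pos":[0,0,0],"twist":0}]'
python3 -c "
from h import *
st()
im,d=bot.read_camera('scene'); crop(im,190,170,340,300,4,'pics/s5.png')
"
```

```text
clock: 7.35
eef_pos: [0.5364, 0.0533, 0.0631]
eef_rot: [[0.975, 0.005, -0.224], [0.224, -0.0, 0.975], [0.004, -1.0, -0.001]]
ft_force: [-2.0, -0.5, 10.7]
gripper_width: -0.003
t 7.35 world [0.5364 0.0533 0.0631] unit mm [ 1.6 87.6] z 63.1 xyaw 0.226 tilt [ 0.004 -1.    -0.001] F [-2.  -0.5 10.7] w -0.00
```

View pics/s5.png

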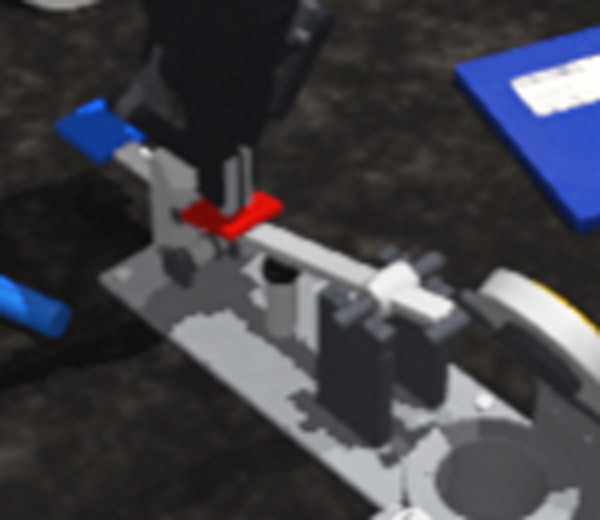

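```bash
python3 -m creep '[{"delta_pos":[0,-0.3,0],"twist":0},{"delta_pos":[0,-0.4,0],"twist":0},{"delta_pos":[0,-0.5,0],"twist":0},{"delta_pos":[0,-1,0],"twist":0},{"delta_pos":[0,0,0],"twist":0},{"delta_pos":[0,0,0],"twist":0}]'
python3 -c "
from h import *
st()
im,d=bot.read_camera('scene'); crop(im,190,120,390,310,3,'pics/s6.png')
"
```

```text
clock: 8.15
eef_pos: [0.535, 0.0533, 0.0823]
eef_rot: [[0.975, 0.0, -0.224], [0.224, -0.0, 0.975], [0.0, -1.0, -0.0]]
ft_force: [-0.1, 0.4, 0.7]
gripper_width: 0.003
t 8.15 world [0.535  0.0533 0.0823] unit mm [ 0.3 87.8] z 82.3 xyaw 0.226 tilt [ 0. -1. -0.] F [-0.1  0.4  0.7] w 0.00
```

View pics/s6.png

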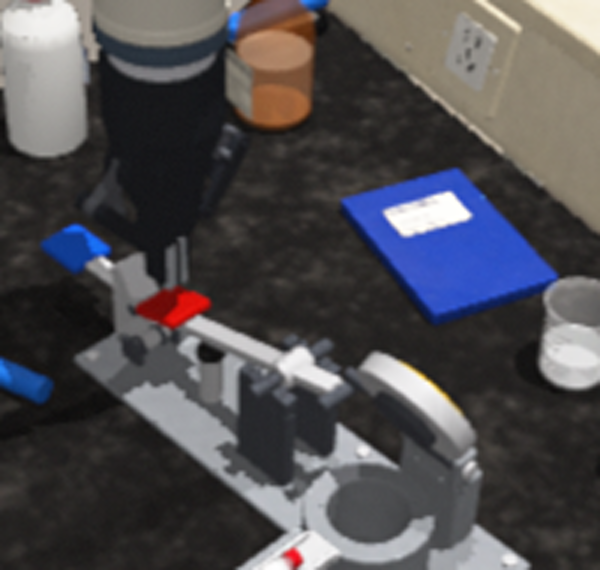

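```bash
python3 -m creep '[{"delta_pos":[0,-2,0],"twist":0},{"delta_pos":[0,-3.5,0],"twist":0},{"delta_pos":[0,-3.5,0],"twist":0},{"delta_pos":[-1.5,-3,0],"twist":0},{"delta_pos":[-3,0,0],"twist":0},{"delta_pos":[-3,0,0],"twist":0},{"delta_pos":[-3,0,0],"twist":0},{"delta_pos":[-3,0,0],"twist":0},{"delta_pos":[-3,0,-1.5],"twist":0},{"delta_pos":[0,0,-3.1],"twist":0},{"delta_pos":[0,0,-3.1],"twist":0},{"delta_pos":[0,0,-3.1],"twist":0},{"delta_pos":[0,0,-3.1],"twist":0},{"delta_pos":[0,0,-3.1],"twist":0},{"delta_pos":[0,0,-3.1],"twist":0},{"delta_pos":[0,0,-1.6],"twist":0},{"delta_pos":[0,0,0],"twist":0},{"delta_pos":[0,0,0],"twist":0}]'
python3 -c "
from h import *
st()
im,d=bot.read_camera('top'); crop(im,290,180,430,320,4,'pics/t7.png')
im,d=bot.read_camera('scene'); crop(im,190,120,390,360,2.4,'pics/s7.png')
"
```

```text
clock: 10.45
eef_pos: [0.4228, -0.1944, 0.2027]
eef_rot: [[0.974, 0.0, -0.225], [0.225, 0.0, 0.974], [0.0, -1.0, 0.0]]
ft_force: [-0.9, -0.0, 0.2]
gripper_width: -0.002
t 10.45 world [ 0.4228 -0.1944  0.2027] unit mm [-164.5 -128.4] z 202.7 xyaw 0.227 tilt [ 0. -1.  0.] F [-0.9 -0.   0.2] w -0.00
```

View pics/s7.png

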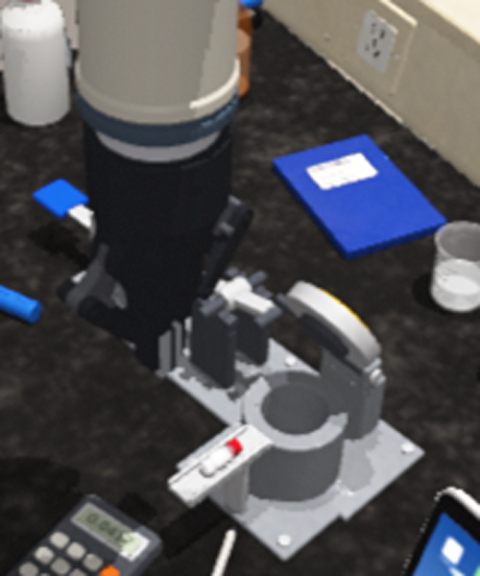

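View pics/t7.png

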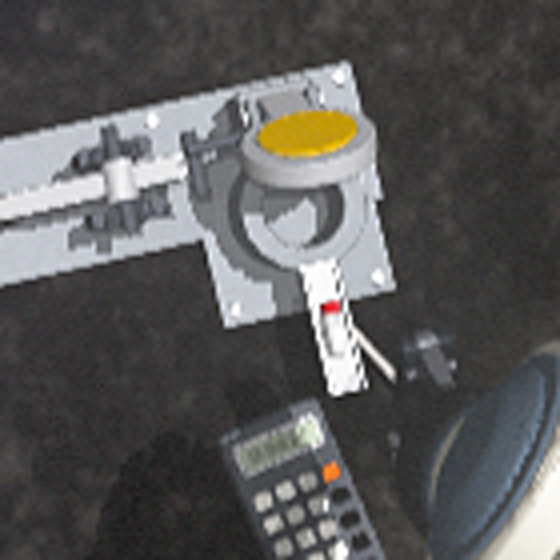

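```bash
python3 -m creep '[{"delta_pos":[0,1.5,-0.1],"twist":0},{"delta_pos":[0,3,0],"twist":0},{"delta_pos":[0,3,0],"twist":0},{"delta_pos":[0,3,0],"twist":0},{"delta_pos":[0,1.5,0],"twist":0},{"delta_pos":[0,0.9,0],"twist":0},{"delta_pos":[0,0,0],"twist":0},{"delta_pos":[0,0,0],"twist":0},{"delta_pos":[0,0,0],"twist":0}]'
python3 -c "
from h import *
st(); p=bot.observe()['eef_pos']
im,d=bot.read_camera('top'); crop(im,290,180,430,320,4,'pics/t8.png'); u,v=proj('top',p); print((u-290)*4,(v-180)*4)
im,d=bot.read_camera('scene'); crop(im,240,230,360,350,4,'pics/s8.png'); u,v=proj('scene',p); print((u-240)*4,(v-230)*4)
"
```

```text
clock: 11.68
eef_pos: [0.4235, -0.1964, 0.0743]
eef_rot: [[0.975, 0.002, -0.224], [0.224, -0.001, 0.975], [0.001, -1.0, -0.001]]
ft_force: [0.2, -0.5, -0.4]
gripper_width: 0.004
t 11.68 world [ 0.4235 -0.1964  0.0743] unit mm [-164.3 -130.6] z 74.3 xyaw 0.226 tilt [ 0.001 -1.    -0.001] F [ 0.2 -0.5 -0.4] w 0.00
360.96156696942944 415.62478591269655
70.93122849726979 396.4472088711491
```

View pics/s8.png

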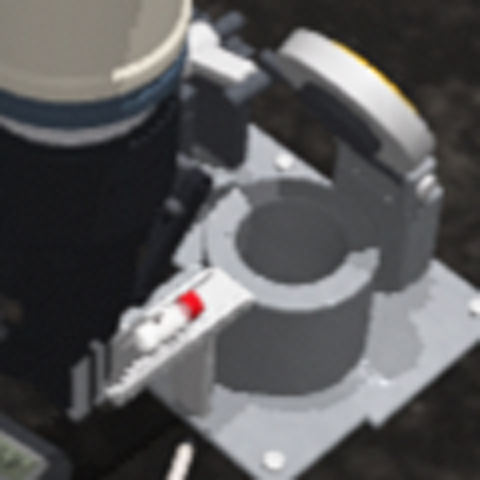

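View pics/t8.png

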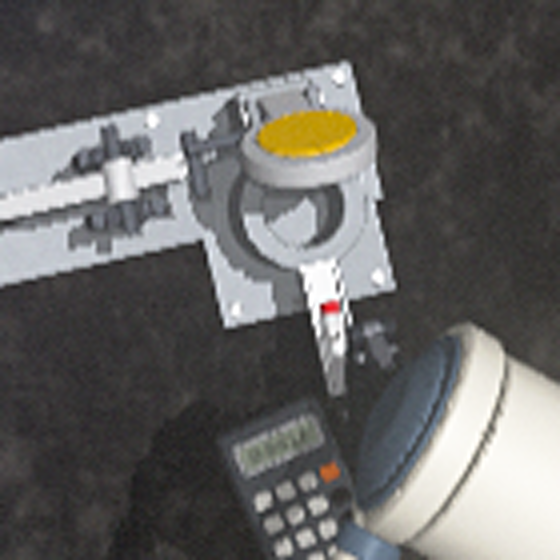

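```bash
python3 -m creep '[{"delta_pos":[0,0,0],"twist":10},{"delta_pos":[0,0,0],"twist":10},{"delta_pos":[0,0,0],"twist":10},{"delta_pos":[0,0,0],"twist":10},{"delta_pos":[0,0,0],"twist":10},{"delta_pos":[0,0,0],"twist":10},{"delta_pos":[0,0,0],"twist":10},{"delta_pos":[0,0,0],"twist":10},{"delta_pos":[0,0,0],"twist":10},{"delta_pos":[0,0.15,0],"twist":0},{"delta_pos":[0,0,0],"twist":0}]'
python3 -c "
from h import *
st(); p=bot.observe()['eef_pos']
im,d=bot.read_camera('scene'); crop(im,200,150,380,350,3,'pics/s9.png'); u,v=proj('scene',p); print((u-200)*3,(v-150)*3)
"
```

```text
clock: 13.15
eef_pos: [0.423, -0.1961, 0.0717]
eef_rot: [[0.227, -0.0, 0.974], [-0.974, 0.0, 0.227], [-0.0, -1.0, -0.0]]
ft_force: [-0.6, -0.3, -0.7]
gripper_width: -0.003
t 13.15 world [ 0.423  -0.1961  0.0717] unit mm [-164.7 -130.1] z 71.7 xyaw -1.341 tilt [-0. -1. -0.] F [-0.6 -0.3 -0.7] w -0.00
172.04872546865488 540.3728923574569
```

View pics/s9.png

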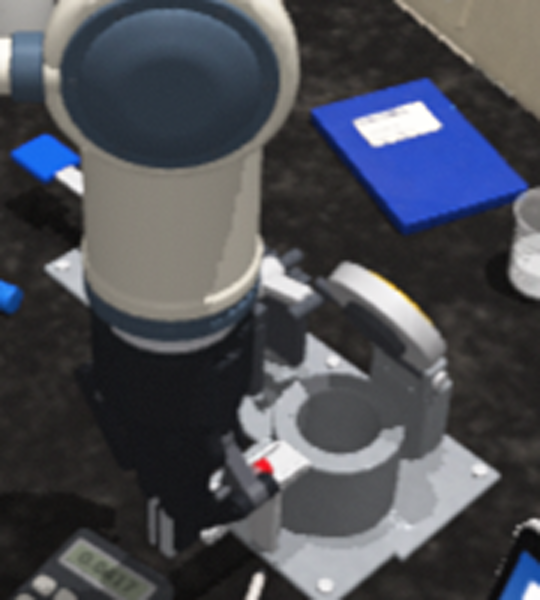

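```bash
python3 -m creep '[{"delta_pos":[0,-0.05,1],"twist":0},{"delta_pos":[0,0,1],"twist":0},{"delta_pos":[0,0,0.8],"twist":0},{"delta_pos":[0,0,0.8],"twist":0},{"delta_pos":[0,0,0.8],"twist":0},{"delta_pos":[0,0,0.8],"twist":0},{"delta_pos":[0,0,0.8],"twist":0},{"delta_pos":[0,0,0.8],"twist":0},{"delta_pos":[0,0,0],"twist":0}]'
python3 -c "
from h import *
st()
im,d=bot.read_camera('scene'); crop(im,200,150,380,350,3,'pics/s10.png')
im,d=bot.read_camera('top'); crop(im,290,180,430,320,4,'pics/t10.png')
"
```

```text
clock: 14.32
eef_pos: [0.4897, -0.1807, 0.0722]
eef_rot: [[0.224, -0.0, 0.974], [-0.974, 0.0, 0.224], [-0.0, -1.0, -0.0]]
ft_force: [0.2, 0.3, -0.9]
gripper_width: -0.001
t 14.32 world [ 0.4897 -0.1807  0.0722] unit mm [ -96.2 -130.1] z 72.2 xyaw -1.344 tilt [-0. -1. -0.] F [ 0.2  0.3 -0.9] w -0.00
```

View pics/s10.png

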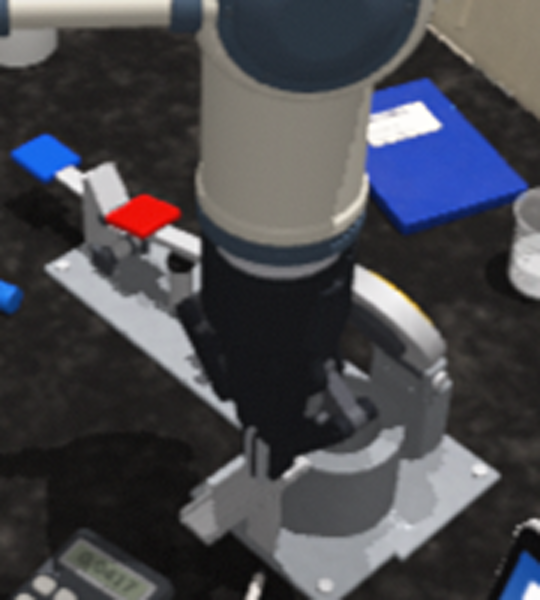

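View pics/t10.png

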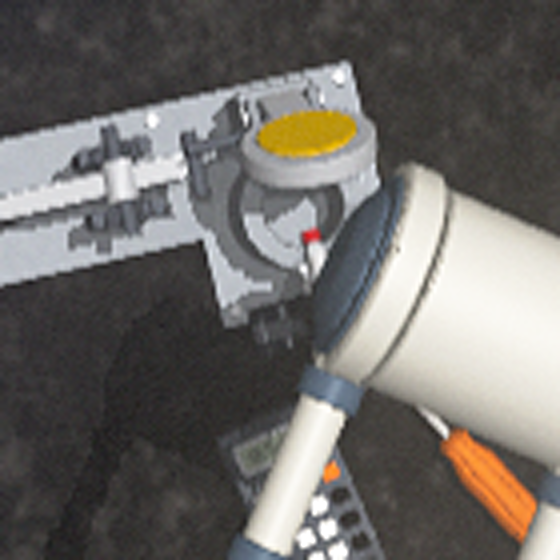

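```bash
python3 -m creep '[{"delta_pos":[0,0,0.4],"twist":0},{"delta_pos":[0,0,0.5],"twist":0},{"delta_pos":[0,0,0.3],"twist":0},{"delta_pos":[0,0,0],"twist":0},{"delta_pos":[0,0,0],"twist":0}]'
python3 -c "
from h import *
st()
im,d=bot.read_camera('top'); crop(im,290,180,430,320,4,'pics/t11.png')
"
```

```text
clock: 15.05
eef_pos: [0.501, -0.1782, 0.0722]
eef_rot: [[0.224, -0.0, 0.975], [-0.975, 0.0, 0.224], [-0.0, -1.0, -0.0]]
ft_force: [-0.2, -0.6, -0.6]
gripper_width: 0.002
t 15.05 world [ 0.501  -0.1782  0.0722] unit mm [ -84.7 -130.1] z 72.2 xyaw -1.345 tilt [-0. -1. -0.] F [-0.2 -0.6 -0.6] w 0.00
```

View pics/t11.png

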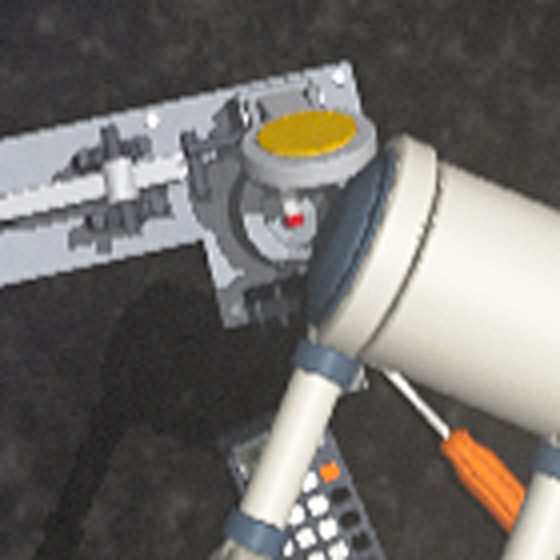

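```bash
python3 -m creep '[{"delta_pos":[0,0,-1],"twist":0},{"delta_pos":[0,0,-2],"twist":0},{"delta_pos":[0,0,-2],"twist":0},{"delta_pos":[0,-1,-2],"twist":0},{"delta_pos":[0,-3,-1],"twist":0},{"delta_pos":[0,-4,0],"twist":0},{"delta_pos":[0,-4,0],"twist":0},{"delta_pos":[0,-1,0],"twist":0},{"delta_pos":[0,0,0],"twist":0}]'
python3 -c "
from h import *
st()
im,d=bot.read_camera('top'); crop(im,290,180,430,320,4,'pics/t12.png')
im,d=bot.read_camera('scene'); crop(im,200,150,380,350,3,'pics/s12.png')
print(atd('top',290+293/4,180+219/4,d[1,1]))
"
```

```text
clock: 16.23
eef_pos: [0.4229, -0.1963, 0.2023]
eef_rot: [[0.224, 0.001, 0.975], [-0.975, -0.0, 0.224], [0.001, -1.0, 0.0]]
ft_force: [0.4, -0.6, -0.3]
gripper_width: -0.002
t 16.23 world [ 0.4229 -0.1963  0.2023] unit mm [-164.9 -130.3] z 202.3 xyaw -1.345 tilt [ 0.001 -1.     0.   ] F [ 0.4 -0.6 -0.3] w -0.00
[ 0.55317575 -0.2761173  -0.61950254]
```

View pics/t12.png

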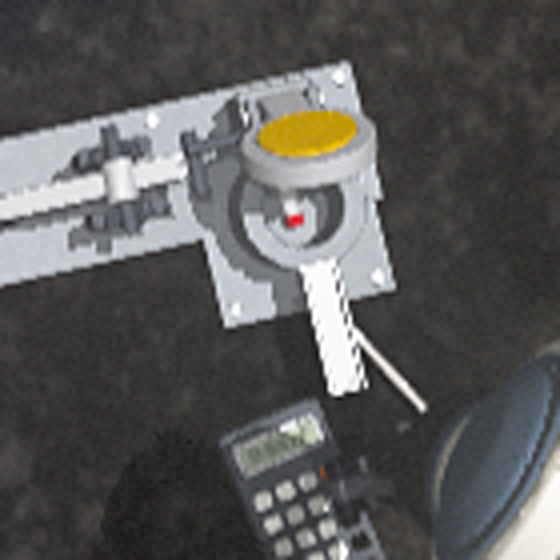

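View pics/s12.png

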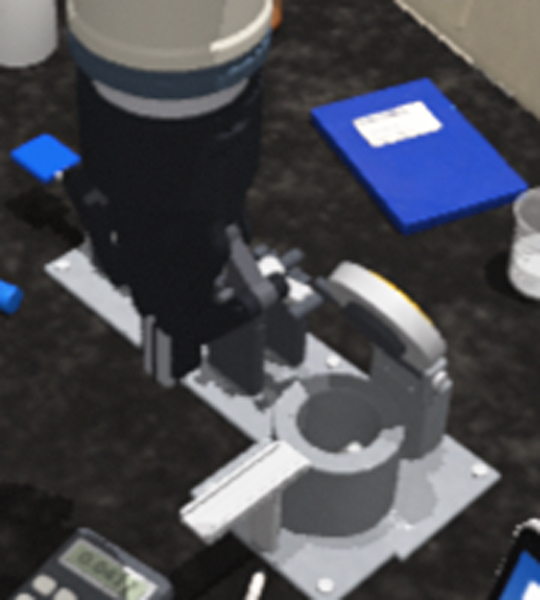

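```bash
python3 -m creep '[{"delta_pos":[0,0,0],"twist":-10},{"delta_pos":[0,0,0],"twist":-10},{"delta_pos":[0,0,0],"twist":-10},{"delta_pos":[0,0,0],"twist":-10},{"delta_pos":[0,0,0],"twist":-10},{"delta_pos":[0,0,0],"twist":-10},{"delta_pos":[0,0,0],"twist":-10},{"delta_pos":[0,0,0],"twist":-10},{"delta_pos":[0,0,0],"twist":-10},{"delta_pos":[0,0,0],"twist":0}]'
python3 -m creep '[{"delta_pos":[0,0,2],"twist":0},{"delta_pos":[0,0,4],"twist":0},{"delta_pos":[0,0,4],"twist":0},{"delta_pos":[0,0,4],"twist":0},{"delta_pos":[0,0,4],"twist":0},{"delta_pos":[0,0,4],"twist":0},{"delta_pos":[0,0,4],"twist":0},{"delta_pos":[1,0,4],"twist":0},{"delta_pos":[3,0,2],"twist":0},{"delta_pos":[4,0,0],"twist":0},{"delta_pos":[4,0,0],"twist":0},{"delta_pos":[3,0,0],"twist":0},{"delta_pos":[1.5,0,0],"twist":0},{"delta_pos":[0,0,0],"twist":0},{"delta_pos":[0,0,0],"twist":0}]'
python3 -c "
from h import *
st()
im,d=bot.read_camera('top'); 
u,v=290+293/4,180+219/4; u,v=int(u),int(v)
for dv in range(-7,5): print([round(float(atd('top',u+k,v+dv,d[v+dv,u+k])[2])*1e3) for k in range(-5,6)])
im,d=bot.read_camera('scene'); crop(im,150,120,350,320,3,'pics/s13.png')
"
```

```text
clock: 17.58
eef_pos: [0.4225, -0.1958, 0.2004]
eef_rot: [[0.975, -0.003, -0.223], [0.223, 0.001, 0.975], [-0.002, -1.0, 0.002]]
ft_force: [0.7, 0.4, -0.1]
gripper_width: -0.003
clock: 19.45
eef_pos: [0.5112, 0.153, 0.2022]
eef_rot: [[0.975, -0.001, -0.223], [0.223, -0.0, 0.975], [-0.001, -1.0, 0.0]]
ft_force: [0.5, -0.1, -0.2]
gripper_width: -0.006
t 19.45 world [0.5112 0.153  0.2022] unit mm [ -0.6 190.4] z 202.2 xyaw 0.225 tilt [-0.001 -1.     0.   ] F [ 0.5 -0.1 -0.2] w -0.01
[17, 21, 25, 30, 26, 29, 17, 15, 15, 16, 18]
[17, 17, 26, 26, 32, 27, 14, 18, 17, 18, 20]
[13, 18, 28, 27, 28, 23, 23, 17, 14, 16, 19]
[14, 18, 24, 29, 29, 26, 30, 16, 18, 16, 13]
[17, 18, 24, 28, 31, 29, 30, 21, 13, 21, 19]
[15, 20, 24, 27, 30, 30, 27, 14, 16, 15, 15]
[18, 20, 18, 27, 29, 29, 29, 18, 16, 13, 12]
[16, 17, 14, 16, 24, 31, 25, 27, 18, 20, 16]
[22, 19, 20, 25, 30, 30, 28, 29, 16, 18, 16]
[12, 18, 21, 25, 25, 32, 29, 25, 15, 19, 17]
[18, 18, 19, 20, 20, 19, 18, 15, 21, 17, 16]
[16, 19, 14, 18, 15, 16, 16, 17, 17, 16, 14]
```

View pics/s13.png

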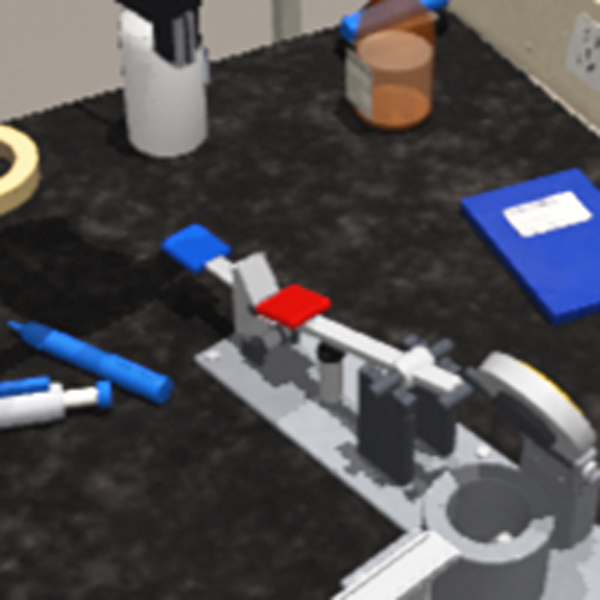

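```bash
python3 -m creep '[{"delta_pos":[0,2,0.1],"twist":0},{"delta_pos":[0,4,0],"twist":0},{"delta_pos":[0,4,0],"twist":0},{"delta_pos":[0,3,0],"twist":0},{"delta_pos":[0,1.2,0],"twist":0},{"delta_pos":[0,0,0],"twist":0},{"delta_pos":[0,0,0],"twist":0},{"delta_pos":[0,0,0],"twist":0}]'
python3 -c "
from h import *
st();p=bot.observe()['eef_pos']
im,d=bot.read_camera('scene'); crop(im,150,150,300,280,4,'pics/s14.png'); u,v=proj('scene',p); print((u-150)*4,(v-150)*4)
"
```

```text
clock: 20.55
eef_pos: [0.5128, 0.1539, 0.0619]
eef_rot: [[0.975, 0.003, -0.224], [0.224, 0.001, 0.975], [0.003, -1.0, -0.0]]
ft_force: [1.6, 0.4, 0.2]
gripper_width: 0.003
t 20.55 world [0.5128 0.1539 0.0619] unit mm [  1.2 190.9] z 61.9 xyaw 0.226 tilt [ 0.003 -1.    -0.   ] F [1.6 0.4 0.2] w 0.00
254.05554567198294 187.75634403700394
```

View pics/s14.png

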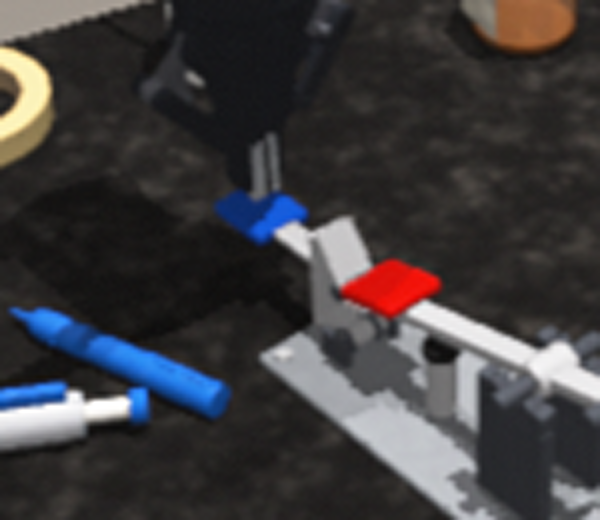

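```bash
python3 -m creep '[{"delta_pos":[0,0.9,0],"twist":0},{"delta_pos":[0,0.5,0],"twist":0},{"delta_pos":[0,0.5,0],"twist":0},{"delta_pos":[0,0.5,0],"twist":0},{"delta_pos":[0,0.4,0],"twist":0},{"delta_pos":[0,0.2,0],"twist":0},{"delta_pos":[0,0,0],"twist":0}]'
python3 -c "
from h import *
st()
im,d=bot.read_camera('scene'); crop(im,150,150,350,310,3.5,'pics/s15.png')
"
```

```text
clock: 21.48
eef_pos: [0.5117, 0.1536, 0.03]
eef_rot: [[0.975, -0.001, -0.224], [0.224, -0.0, 0.975], [-0.001, -1.0, -0.0]]
ft_force: [-1.8, 0.9, 1.3]
gripper_width: 0.002
t 21.48 world [0.5117 0.1536 0.03  ] unit mm [  0.  190.8] z 30.0 xyaw 0.226 tilt [-0.001 -1.    -0.   ] F [-1.8  0.9  1.3] w 0.00
```

View pics/s15.png

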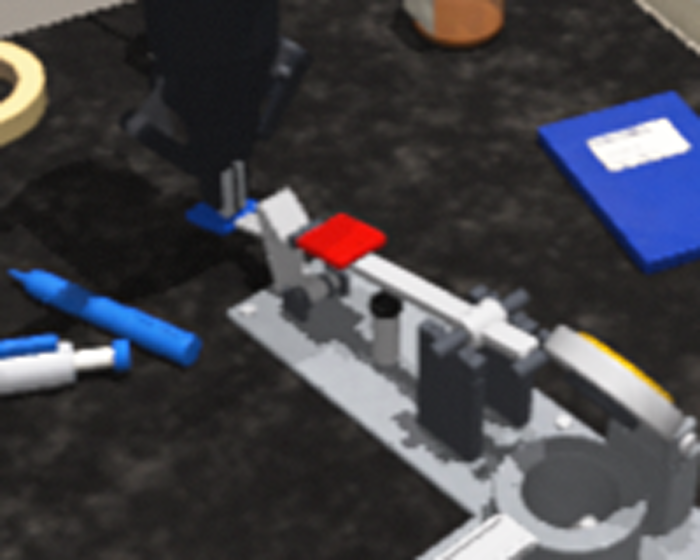

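```bash
python3 -m creep '[{"delta_pos":[0,0,0],"twist":0}]'; python3 -m creep '[{"delta_pos":[0,0,0],"twist":0},{"delta_pos":[0,0,0],"twist":0}]'
python3 -c "
from h import *
st()
im,d=bot.read_camera('scene'); crop(im,150,150,350,310,3.5,'pics/s16.png')
"
```

```text
clock: 21.65
eef_pos: [0.5119, 0.1535, 0.0304]
eef_rot: [[0.975, -0.0, -0.224], [0.224, -0.0, 0.975], [-0.0, -1.0, -0.0]]
ft_force: [-1.4, 0.1, 1.1]
gripper_width: -0.004
clock: 21.9
eef_pos: [0.512, 0.1536, 0.0304]
eef_rot: [[0.975, 0.0, -0.224], [0.224, -0.0, 0.975], [0.0, -1.0, -0.0]]
ft_force: [-1.0, 0.4, 2.8]
gripper_width: 0.001
t 21.90 world [0.512  0.1536 0.0304] unit mm [  0.3 190.8] z 30.4 xyaw 0.226 tilt [ 0. -1. -0.] F [-1.   0.4  2.8] w 0.00
```

View pics/s16.png

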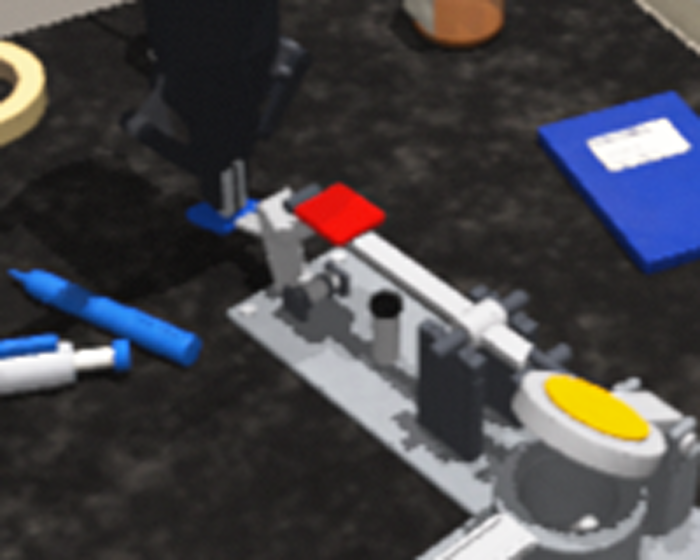

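Released; the lid is falling. Let it finish, then withdraw straight up (moving outward a little first).

```bash
python3 -m creep '[{"delta_pos":[0,0,0],"twist":0},{"delta_pos":[0,0,0],"twist":0},{"delta_pos":[0,0,0],"twist":0},{"delta_pos":[0,0,0],"twist":0},{"delta_pos":[0,0,0],"twist":0},{"delta_pos":[0,0,0],"twist":0}]'
python3 -m creep '[{"delta_pos":[0,-0.5,0],"twist":0},{"delta_pos":[0,-0.7,0],"twist":0},{"delta_pos":[0,-0.7,0],"twist":0},{"delta_pos":[0,-0.7,0],"twist":0},{"delta_pos":[0,-1.5,0.5],"twist":0},{"delta_pos":[0,-3,0.5],"twist":0},{"delta_pos":[0,-4,0.5],"twist":0},{"delta_pos":[0,-4,1],"twist":0},{"delta_pos":[0,-3,2],"twist":0},{"delta_pos":[-3,-1,3],"twist":0},{"delta_pos":[-4,0,4],"twist":0},{"delta_pos":[-4,0,4],"twist":0},{"delta_pos":[-3,0,4],"twist":0},{"delta_pos":[-2,0,4],"twist":0},{"delta_pos":[0,0,3],"twist":0},{"delta_pos":[0,0,0],"twist":0},{"delta_pos":[0,0,0],"twist":0},{"delta_pos":[0,0,0],"twist":0},{"delta_pos":[0,0,0],"twist":0}]'
python3 -c "
from h import *
st()
im,d=bot.read_camera('scene'); cv2.imwrite('pics/s17.png',im)
im,d=bot.read_camera('top'); cv2.imwrite('pics/t17.png',im)
a=cv2.imread('pics/top0.png'); e=cv2.absdiff(a,im).max(2); crop(e,120,100,460,380,2,'pics/diff.png')
u,v=proj('top',[.5458,-.165,.08]); print('lid z',atd('top',u,v,d[int(v),int(u)]))
u,v=proj('top',[.537,.0435,.129]); print('red',atd('top',u,v,d[int(v),int(u)]))
u,v=proj('top',[.512,.152,.051]); print('blue',atd('top',u,v,d[int(v),int(u)]))
"
```

```text
clock: 22.7
eef_pos: [0.512, 0.1537, 0.0303]
eef_rot: [[0.975, 0.0, -0.224], [0.224, -0.0, 0.975], [0.0, -1.0, -0.0]]
ft_force: [-0.9, -1.1, 1.4]
gripper_width: -0.001
clock: 25.08
eef_pos: [0.2971, 0.3755, 0.2215]
eef_rot: [[0.975, 0.0, -0.223], [0.223, 0.0, 0.975], [0.0, -1.0, 0.0]]
ft_force: [0.0, -0.1, -0.3]
gripper_width: 0.0
t 25.07 world [0.2971 0.3755 0.2215] unit mm [-159.5  455.2] z 221.5 xyaw 0.225 tilt [ 0. -1.  0.] F [ 0.  -0.1 -0.3] w 0.00
lid z [ 0.54574247 -0.16464484  0.08200118]
red [0.53706578 0.04357528 0.12590936]
blue [0.51199631 0.15212456 0.0499969 ]
```

View pics/s17.png

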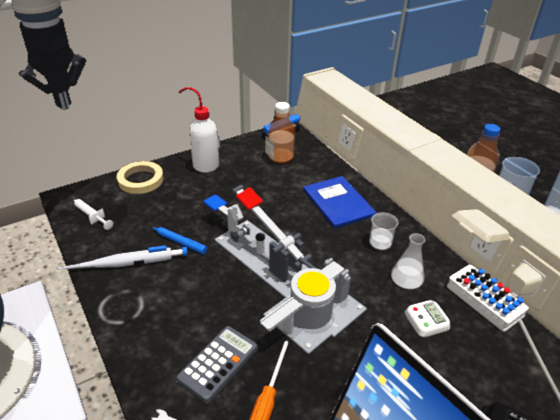

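View pics/diff.png

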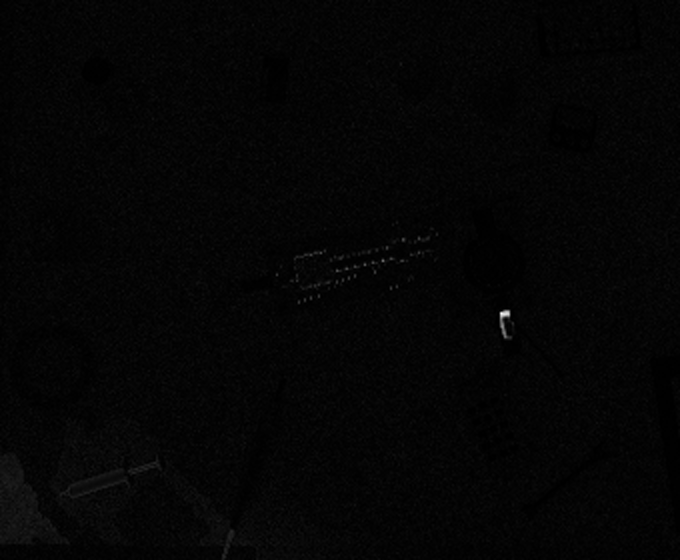

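The before/after difference shows one real change: the vial is gone from the trough at about (505, 325) in the crop. There is also a sub-millimetre shift of the lever at rest, and nothing else moved. The lid is shut.

```bash
python3 -c "
from station import bot
print(bot.finish_job())"
```

```text
the job is handed in; nothing more can be done
None
```

The vial is in the waste pot, the lid is shut, and I handed the job in at about 25 s of the 61 s allowed. No verdict was reported.

**What I did:** I pressed the red pad with shut fingers until the catch snapped over the lever's end. I pushed the vial along the trough with the fingertips until it dropped in. I then pressed the blue pad about 21 mm, let the lid fall shut and moved the arm clear.

**What the last checks showed:**
- **Catch:** with the fingers lifted off the red pad, the lever stayed down and the lid stayed open.
- **Vial:** before the lid closed, depth readings put its top about 30 mm high inside the pot, so it was lying on the pot floor.
- **Lid and lever:** the lid reads 82 mm high at its centre. The red pad (126 mm) and blue pad (50 mm) are back at their resting heights within measuring error.
- **Surroundings:** comparing the first and last top pictures, the vial left the trough and the lever settled very slightly differently on its saddle. The flask, beaker and marker show no movement.
- **Forces:** the highest I read was about 11 N, at the moment the catch snapped. I only read forces between moves, so short peaks could be higher.

**Disagreement:** the two cameras differed by about 3 to 7 mm along y. It did not affect the work, because each contact was checked in the pictures before I went on.

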